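# Lock an offcut in the cam clamp

### The arm

A 6-joint arm with a two-finger parallel gripper is mounted at the origin on a cart in front of the work surface, level with it; the furniture and walls round the work are solid. World frame = base frame: x ahead of the robot, y to its left, z up, the work surface at z = 0. Lengths are in m, angles in rad, forces in N, time in s.
With the tool pointing down it reaches from about 0.35 to 0.975 m from the base axis. Payload 4.9 kg.
Tool frame: the origin (TCP) lies on the centre line of the jaws, within the pads' length; the fingertips stand ctrl.tcp_to_tips ahead of it and the grasp point (between the pads) lies 3 mm ahead of it (ctrl.tcp_to_tips is the distance from the TCP to the fingertips, in m); z points along the fingers, y is the direction in which the jaws open and shut (so a half turn about z gives the same grasp; the last joint's range is limited). The gripper opens to 85 mm and grips with 20 to 120 N. Pads are 22 mm wide; open, the fingers measure 114 mm over their backs; the gripper's body (76 mm by 85 mm) begins 54 mm behind the grasp point. The pads swing forward as they close: fully open they stand 13 mm farther back than shut.
Start: joints at [1.142, 0.053, 1.613, -0, 1.476, -0.119], TCP at [0.191, 0.595, 0.253] pointing down, gripper open.
Joint ranges: [-3.01, 3.01], [-1.01, 2.22], [0.06, 2.58], [-1.02, 4.17], [0.09, 2.62], [-3.14, 3.14]. Speed limits (rad/s): [2.57, 2.57, 3.14, 3.14, 3.14, 3.14].

### API

Orientations are given as a rotation vector (axis times angle).
In Python, from station import ctrl, vision gives the robot as it stands.
- The arm moves only by the tool jog_arm, never from a script. Its argument "deltas" is a list of rows, each a list of 7 numbers: the turn, a rotation vector about the tool's x, y, z in rad, then the shift along the tool's x, y, z in cm, then the opening, from 0 (shut) to 1 (fully open). A call has 1 to 12 rows; each row shifts and turns the commanded pose from where the row before left it, along the tool's axes as they then stand; what a row does not reach is not made up. A row lasts 1/12 s, in which the tool goes at most 41.7 mm and 7.16 degrees, less where a joint would pass 70% of its speed; a pose out of reach is approached as far as the arm can. A call with a gripper value outside its range is refused whole. The fingers move at their own pace and stop on an object; "grip_force" is the grip in N (left out, the last holds). Time passes only in rows, so rows that do not move let the fingers close. It gives the time, the measured TCP pose, the force and the opening at its end, in the units of the state.
- ctrl.get_obs(): the state, without advancing time (a new reading comes with each control period).
- vision.get_image(name): name is "side" or "top"; returns (picture, depth): 480x640x3 uint8, red, green, blue; 480x640 float32, m along the optical axis (not along the pixel's ray), 0 where there is no reading.
- vision.calibration(name): a dict with "fx", "fy", "cx", "cy" (pixels), "dist" ([k1, k2, p1, p2, k3] as OpenCV has them; the pictures are not rectified), "rvec" (rotation vector, rad) and "tvec" (3), from world to camera coordinates, as OpenCV has them. Camera axes: x right, y down, z forward; pixel columns grow to the right and rows downward; lengths in m; the calibration is good to about 2 mm. A picture is of the moment at which its call begins. calibration takes no time and is no camera call.
- ctrl.finish_job(): hands the job in, once; it reports no verdict.
The state is a dict: "t": time; "q": joint angles; "dq": joint speeds; "effort": joint torques, N m; "tool_pos": TCP position; "tool_rot": TCP orientation; "contact_force": force on the tool from outside, world axes, zero at the start; "wrist_torque": the same for the moment, N m; "opening": finger opening in m.
Only numpy, scipy, OpenCV 4.12 (cv2) and the standard library are available. Lean on these libraries where they do the work, as an engineer would, in place of code of your own. Each camera call takes 0.05 s, during which the arm holds its last target. There are 200 camera calls.

### The job

Lay the short pale pine offcut flat on the bed of the cam clamp, lengthwise between the fixed jaw and the sliding jaw, and let go of it. Then push the clamp's lever through its quarter turn, feeling for its end stop, until it bears on the stop, and lean on it there for a moment with about 15 N, never letting the push on the lever go over 22 N. Leave the offcut clamped and the lever at the stop, and do not disturb the longer dark offcut.

Things in the scene. Friction and masses are not known exactly. Their poses are not given: they have to be found in the camera images.
- pine: The work: plain pale pine offcut, 42 (own x) x 90 (own y) x 30 (z) mm, about 55 g, loose on the bench to the right. (A 0.2 m tall toolbox stands at the back of the bench, x over 0.62, between y = -0.3 and +0.12: carry past its front.) Origin at the centre of its underside.
- clamp_base: Cam clamp screwed to the bench: plywood board 100 (own x) x 280 (own y) x 15 mm, origin at the centre of its underside; own +y points from the lever end to the fixed-jaw end. The fixed aluminium jaw is 60 mm wide in x, 24 mm high above the board, inner face at y = +110 mm; facing it, a lever-driven sliding jaw with a rubber pad. No walls at the bed's sides (-x, +x).
- bed (a point): Centre of the place where the clamped offcut lies, on the board's upper face (15 mm above the bench), at x = 0, y = +65 mm on the clamp; axes as the clamp's. With the lever open the offcut fits centred anywhere from 11 to 0 mm to the -y side of this point (9 to 0 mm at the most advanced lever start).
- pivot (a point): The lever's upright turning axis at the height of the grip (55 mm above the bench), at x = 0, y = -55 mm on the clamp; axes as the clamp's. The stop lies anywhere from 1.33 to 1.64 rad of turn from the clamp's -x. Until then friction of about 0.45 N m resists (5 N at the grip), up to 7 N once the jaw squeezes. The lever stays where it is left.
- grip (a point): Centre of the lever's black grip, 95 mm from the pivot: a level round bar, 20 mm in diameter, axis 55 mm above the bench, running from 56 to 128 mm from the pivot with its round ends. Under it is only bench or board (its underside is 45 mm above the bench). Turns with the lever.
- pad: Black sprung rubber pad on the sliding jaw, 56 mm wide; face at y = +9 to +11 mm on the clamp at the start (opening 99 to 101 mm long for the 90 mm offcut), top 37 mm above the bench. The lever's cam moves it 9.6 mm per rad towards the fixed jaw: it slides the offcut home, then is compressed about 2.4 mm (12 N) at the stop. Origin: on the clamp's underside plane, 9 mm behind the pad's face.
- dark_strip: Bystander: dark brown offcut, 34 x 110 x 22 mm, longer and lower than the work; too long for the clamp. Loose. Origin at the centre of its underside.

How it is judged:
By the outcome, as a careful person would: the job done as asked, in the order asked, and still so for the second after the job is handed in, with the robot touching nothing.
It also fails if it takes over 67 s, if anything falls off the work surface, if the arm or the gripper's body presses on something with over 40 N, if the wrist force passes 120 N, or if a joint passes its speed limit or range.

## Working session

There is one attempt and no reset: what is moved stays moved. The work goes in short steps, Python scripts to look and compute and a tool call to move; the robot and the scene stay as the last step left them, time stands still between calls to the robot, and variables do not carry over. Pictures are saved under pics/ and viewed, about 8 in all and at most 12, crops included, and the job is handed in when it is done.

Besides the shell and the picture viewer there is one more tool, called after "Emit:" as name(argument=value, ...) on one line, values as JSON. jog_arm: Moves the arm, as the interface text tells. Its arguments: {"type":"object","properties":{"deltas":{"type":"array"},"grip_force":{"type":"number"}},"required":["deltas"]}

```bash
ls; mkdir -p pics; python3 - <<'E'
from station import ctrl, vision
import cv2
print(ctrl.get_obs(), ctrl.tcp_to_tips)
for n in("top","side"):
    im,d=vision.get_image(n); cv2.imwrite(f"pics/{n}0.png",im[:,:,::-1]); import numpy as np; np.savez(f"{n}0.npz",im=im,d=d); print(n,vision.calibration(n))
E
```

```text
pics
{'t': 0.0, 'q': array([ 1.14203667e+00,  5.33645543e-02,  1.61430286e+00,  3.13582778e-06,
        1.47601134e+00, -1.19012489e-01]), 'dq': array([-0.00031101, -0.00032271, -0.0006393 , -0.00061536,  0.00142749,
        0.00080778]), 'effort': array([-4.71520798e-04, -3.93687379e+01, -3.70174813e+01, -1.75153973e-04,
        6.99718090e-03, -4.64457145e-06]), 'tool_pos': array([0.19027272, 0.59471937, 0.25205292]), 'tool_rot': array([-0.48451971, -3.10342896,  0.00315281]), 'contact_force': array([ 0.68207816,  0.66871063, -0.90725058]), 'wrist_torque': array([-0.08088898, -0.0560199 ,  0.01073408]), 'opening': 0.08557428995571258} 0.022
top {'fx': 442.52849875408606, 'fy': 442.52849875408606, 'cx': 319.55803009000107, 'cy': 232.62699516352987, 'dist': array([-0.00766777,  0.        ,  0.        ,  0.        ,  0.        ]), 'rvec': array([ 2.11888978, -2.07364362,  0.2468814 ]), 'tvec': array([-0.01263731,  0.50865929,  0.95396694])}
side {'fx': 519.1250978621002, 'fy': 519.1250978621002, 'cx': 319.7411655086984, 'cy': 240.69711712349647, 'dist': array([-0.06739461,  0.        ,  0.        ,  0.        ,  0.        ]), 'rvec': array([ 2.11044801, -0.24481958,  0.12649282]), 'tvec': array([-0.49578138,  0.12220879,  1.0580233 ])}
```

View pics/top0.png

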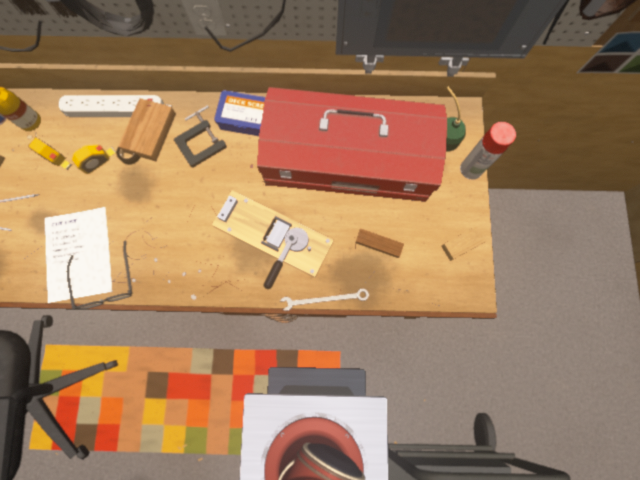

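View pics/side0.png

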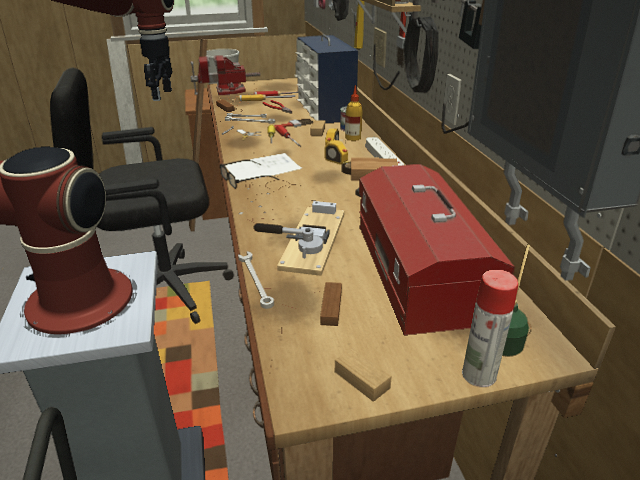

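The top view shows the clamp board from about (213,224) to (332,243), with the fixed jaw at (228,207), the lever grip at (273,275) and the dark strip at (380,243). The pine blends into the bench near (462,248). The side view shows it clearly at (362,377).

```bash
cat > h.py <<'E'
import numpy as np, cv2
from station import ctrl, vision
def cam(n):
    c=vision.calibration(n); K=np.array([[c['fx'],0,c['cx']],[0,c['fy'],c['cy']],[0,0,1]])
    return K,c['dist'],cv2.Rodrigues(c['rvec'])[0],c['tvec']
def cast(n,uv,z):
    K,D,R,t=cam(n); p=cv2.undistortPoints(np.array(uv,float).reshape(-1,1,2),K,D).reshape(-1,2)
    d=np.c_[p,np.ones(len(p))]@R; o=-R.T@t
    return o+d*((z-o[2])/d[:,2])[:,None]
def cloud(n,d):
    K,D,R,t=cam(n); v,u=np.mgrid[:480,:640]
    p=cv2.undistortPoints(np.c_[u.ravel(),v.ravel()].astype(float).reshape(-1,1,2),K,D).reshape(-1,2)
    P=(np.c_[p,np.ones(len(p))]*d.reshape(-1,1)-t)@R
    P[d.ravel()==0]=np.nan
    return P.reshape(480,640,3)
def proj(n,P):
    K,D,R,t=cam(n); return cv2.projectPoints(np.array(P,float).reshape(-1,1,3),cv2.Rodrigues(R)[0],t,K,D)[0].reshape(-1,2)
def rect(P):
    (c,s,a)=cv2.minAreaRect(P[:,:2].astype(np.float32)); return np.round(c,4),np.round(s,4),round(a,1)
E
python3 - <<'E'
from h import *
C={n:cloud(n,np.load(n+"0.npz")['d']) for n in("top","side")}
I={n:np.load(n+"0.npz")['im'] for n in C}
for n in C:
    P=C[n];m=(abs(P[...,2])<.006)&(P[...,0]>.3)&(P[...,0]<.5)&(abs(P[...,1])<.3);print(n,"bench",np.nanmedian(P[m][:,2]),m.sum())
def comps(n,lo,hi,reg,minn=25):
    P=C[n];m=(P[...,2]>lo)&(P[...,2]<hi)&(P[...,0]>reg[0])&(P[...,0]<reg[1])&(P[...,1]>reg[2])&(P[...,1]<reg[3])
    k,L,S,ce=cv2.connectedComponentsWithStats(m.astype(np.uint8))
    for i in range(1,k):
        if S[i,4]>=minn: q=P[L==i];print(n,(lo,hi),S[i],np.round(ce[i]),"z",np.round(np.median(q[:,2]),4),rect(q))
for n in C:
    print('pine/strip');comps(n,.016,.038,(.3,.62,-.45,-.0))
    print('board');comps(n,.010,.020,(.3,.62,-.1,.4),80)
    print('jaws');comps(n,.03,.043,(.3,.62,-.1,.4))
    print('lever');comps(n,.045,.08,(.25,.62,-.1,.4))
for n,b in(("top",(200,180,200,140)),("side",(230,190,200,230))):
    x,y,w,h=b;cv2.imwrite(f"pics/{n}c.png",cv2.resize(I[n][y:y+h,x:x+w,::-1],None,fx=3 if n=="top" else 2.6,fy=3 if n=="top" else 2.6,interpolation=2))
a=cv2.imread("pics/topc.png");
E
```

```text
top bench -0.00043877558989595204 15556
side bench 0.001563317038169426 11321
pine/strip
top (0.016, 0.038) [363 191  66  10 187] [398. 196.] z 0.0272 (array([ 0.6132, -0.1826]), array([0.1554, 0.004 ]), 85.4)
top (0.016, 0.038) [443 226  43  34 696] [464. 242.] z 0.0292 (array([ 0.5009, -0.3431]), array([0.042 , 0.0917]), 29.2)
top (0.016, 0.038) [356 228  48  29 666] [379. 242.] z 0.0212 (array([ 0.4983, -0.1439]), array([0.1098, 0.0344]), 71.4)
board
top (0.01, 0.02) [ 212  191  122   86 3288] [272. 233.] z 0.0145 (array([0.5194, 0.1128]), array([0.2802, 0.1006]), 64.5)
jaws
top (0.03, 0.043) [217 196  20  25 223] [227. 208.] z 0.0381 (array([0.5706, 0.2209]), array([0.0211, 0.0595]), 64.8)
top (0.03, 0.043) [263 218  45  33 725] [286. 235.] z 0.0363 (array([0.5024, 0.0764]), array([0.0995, 0.0678]), 65.8)
lever
top (0.045, 0.08) [264 233  33  56 469] [279. 261.] z 0.0608 (array([0.4422, 0.0855]), array([0.0257, 0.1395]), 67.5)
pine/strip
side (0.016, 0.038) [291 260  33  10 151] [310. 265.] z 0.0174 (array([ 0.4796, -0.0157]), array([0.0728, 0.0308]), 0.1)
side (0.016, 0.038) [382 278  30  54 287] [397. 308.] z 0.0271 (array([ 0.613 , -0.1819]), array([0.0135, 0.164 ]), 0.2)
side (0.016, 0.038) [320 282  22  39 662] [331. 301.] z 0.0237 (array([ 0.498 , -0.1446]), array([0.1152, 0.0341]), 71.4)
side (0.016, 0.038) [ 335  348   57   48 1354] [363. 371.] z 0.0307 (array([ 0.5012, -0.3443]), array([0.0453, 0.0912]), 29.1)
board
side (0.01, 0.02) [ 277  207   67   66 1759] [311. 243.] z 0.0169 (array([0.5175, 0.1105]), array([0.2834, 0.1008]), 64.6)
jaws
side (0.03, 0.043) [312 201  24   9 164] [323. 205.] z 0.0396 (array([0.5699, 0.2193]), array([0.0235, 0.0593]), 63.9)
side (0.03, 0.043) [286 224  43  31 506] [312. 238.] z 0.0385 (array([0.4925, 0.0739]), array([0.1185, 0.0854]), 60.8)
lever
side (0.045, 0.08) [253 223  60  17 460] [283. 230.] z 0.0608 (array([0.4404, 0.0835]), array([0.0269, 0.1403]), 67.7)
```

View pics/topc.png

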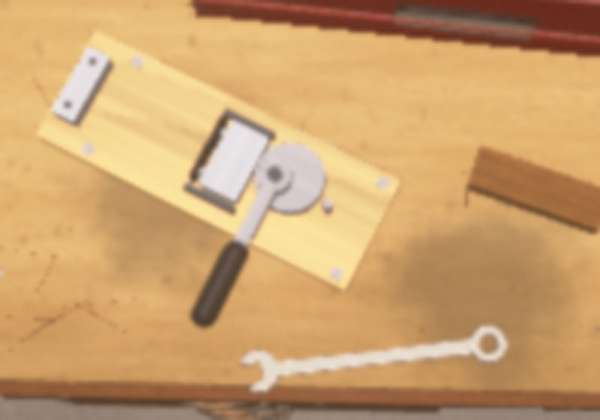

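View pics/sidec.png

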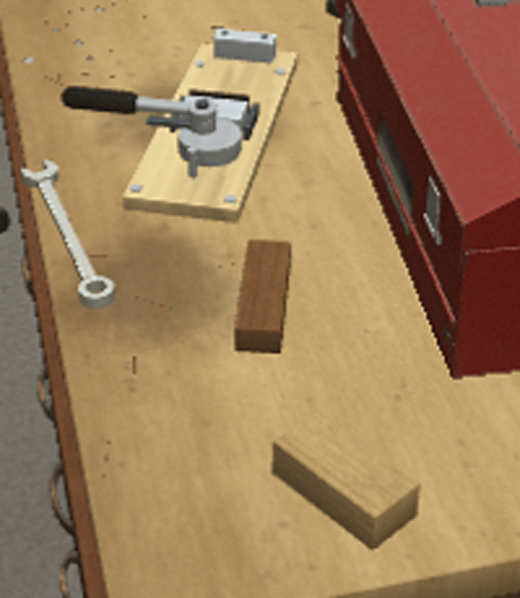

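The clamp centre is at about (0.5185, 0.112) with its own +y at 64.5°. The lever lies about 3° counter-clockwise (CCW) from -x. The stop pin at crop (328,207) means the lever turns CCW towards -y. The pine is at (0.501, -0.344) with its long axis at 119.2°, and the dark strip is clear of the work. I'll start moving.

Emit:
jog_arm(deltas=[[0,0,0,-2.6,-2.7,0,1],[0,0,0,-2.6,-2.7,0,1],[0,0,0,-2.6,-2.7,0,1],[0,0,0,-2.6,-2.7,0,1],[0,0,0,-2.6,-2.7,0,1],[0,0,0,-2.6,-2.7,0,1],[0,0,0,-2.6,-2.7,0,1],[0,0,0,-2.6,-2.7,0,1],[0,0,0,-2.6,-2.7,0,1],[0,0,0,-2.6,-2.7,0,1],[0,0,0,-2.6,-2.7,0,1],[0,0,0,-2.6,-2.7,0,1]])

```text
t: 1.1
tool_pos: [0.389, 0.1898, 0.253]
tool_rot: [0.484, 3.104, 0.0]
contact_force: [0.5, 0.4, -0.0]
opening: 0.0852
```

Emit:
jog_arm(deltas=[[0,0,0.107,0,0,0,1],[0,0,0.107,0,0,0,1],[0,0,0.107,0,0,0,1],[0,0,0.107,0,0,0,1],[0,0,0.107,0,0,0,1],[0,0,0.107,0,0,0,1],[0,0,0.107,0,0,0,1],[0,0,0,0,0,0,1],[0,0,0,0,0,0,1]])

```text
t: 1.85
tool_pos: [0.3887, 0.1915, 0.2529]
tool_rot: [-1.583, -2.713, 0.001]
contact_force: [-0.3, -0.2, 0.1]
opening: 0.0856
```

```bash
cat >> h.py <<'E'
def plan(P,yaw=None):
    o=ctrl.get_obs(); R=cv2.Rodrigues(np.array(o['tool_rot']))[0]; y=np.degrees(np.arctan2(R[1,1],R[0,1]))
    sh=R.T@(np.array(P)-o['tool_pos'])*100
    print('t',round(o['t'],2),'pos',np.round(o['tool_pos'],4),'yaw',round(y,2),'tiltz',np.round(R[:,2],4),'F',np.round(o['contact_force'],1),'op',round(o['opening'],4),'q',np.round(o['q'],2))
    print('tool shift cm',np.round(sh,2),'norm',round(np.linalg.norm(sh),2), '' if yaw is None else 'turn z rad %.4f'%np.radians(y-yaw))
E
python3 -c "
from h import *
plan((.501,-.3437,.25),29.2)"
```

```text
t 1.85 pos [0.3887 0.1915 0.2529] yaw 29.49 tiltz [-6.e-04 -2.e-04 -1.e+00] F [-0.3 -0.2  0.1] op 0.0856 q [ 0.29 -0.43  2.04  0.    1.54 -0.23]
tool shift cm [-52.11 -16.57   0.29] norm 54.68 turn z rad 0.0050
```

Emit:
jog_arm(deltas=[[0,0,0.005,-3.4,-1.08,0,1],[0,0,0,-3.4,-1.08,0,1],[0,0,0,-3.4,-1.08,0,1],[0,0,0,-3.4,-1.08,0,1],[0,0,0,-3.4,-1.08,0,1],[0,0,0,-3.4,-1.08,0,1],[0,0,0,-3.4,-1.08,0,1],[0,0,0,-3.4,-1.08,0,1],[0,0,0,-3.4,-1.08,0,1],[0,0,0,-3.4,-1.08,0,1],[0,0,0,-3.4,-1.08,0,1],[0,0,0,-3.4,-1.08,0,1]])

```text
t: 2.85
tool_pos: [0.4738, -0.2299, 0.2531]
tool_rot: [-1.59, -2.709, -0.0]
contact_force: [0.5, 0.5, 0.3]
opening: 0.0852
```

Emit:
jog_arm(deltas=[[0,0,0,-3.4,-1.08,0,1],[0,0,0,-3.4,-1.08,0,1],[0,0,0,-3.4,-1.08,0,1],[0,0,0,-1.1,-0.36,0,1],[0,0,0,0,0,3,1],[0,0,0,0,0,3,1],[0,0,0,0,0,3,1],[0,0,0,0,0,3,1],[0,0,0,0,0,2,1],[0,0,0,0,0,0,1],[0,0,0,0,0,0,1]])

```text
t: 3.77
tool_pos: [0.4966, -0.3433, 0.112]
tool_rot: [-1.59, -2.706, -0.001]
contact_force: [0.6, -0.1, 0.7]
opening: 0.0853
```

```bash
python3 - <<'E'
from h import *
plan((.501,-.3437,.018),29.2)
im,d=vision.get_image("side"); cv2.imwrite("pics/grasp.png",cv2.resize(im[290:440,260:460,::-1],None,fx=3,fy=3))
E
```

```text
t 3.77 pos [ 0.4966 -0.3433  0.112 ] yaw 29.14 tiltz [-0.0024  0.0023 -1.    ] F [ 0.6 -0.1  0.7] op 0.0853 q [-0.73  0.13  1.78  0.    1.24 -1.24]
tool shift cm [-0.28  0.38  9.4 ] norm 9.41 turn z rad -0.0011
```

View pics/grasp.png

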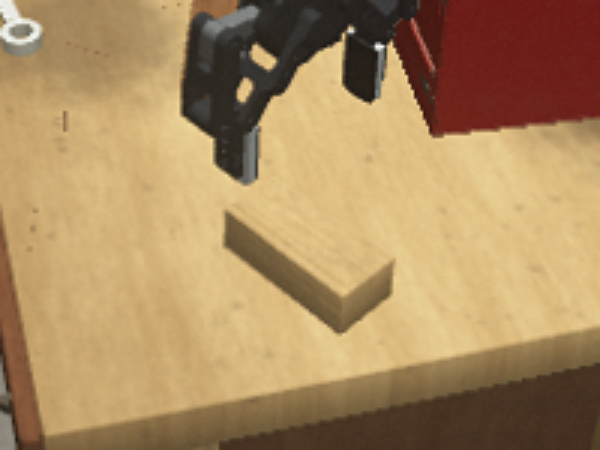

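The pine lies between the open fingers, with the gripper about 5 mm off centre. I'll correct that, go down and close.

Emit:
jog_arm(deltas=[[0,0,0,-0.28,0.38,2,1],[0,0,0,0,0,2,1],[0,0,0,0,0,2,1],[0,0,0,0,0,1.4,1],[0,0,0,0,0,1,1],[0,0,0,0,0,0,1],[0,0,0,0,0,0,1]])

```text
t: 4.4
tool_pos: [0.5024, -0.3452, 0.0301]
tool_rot: [1.593, 2.707, -0.0]
contact_force: [0.1, 0.5, 0.0]
opening: 0.0852
```

Emit:
jog_arm(deltas=[[0,0,0,0,0,0,0.3],[0,0,0,0,0,0,0.3],[0,0,0,0,0,0,0.3],[0,0,0,0,0,0,0.3],[0,0,0,0,0,0,0.3],[0,0,0,0,0,0,0.3],[0,0,0,0,0,0,0.3],[0,0,0,0,0,0,0.3],[0,0,0,0,0,0,0.3]], grip_force=35)

```text
t: 5.15
tool_pos: [0.5026, -0.3455, 0.0305]
tool_rot: [1.592, 2.706, -0.0]
contact_force: [-0.4, 0.4, 5.8]
opening: 0.0415
```

```bash
python3 -c "
from h import *
plan((.501,-.3437,.15),-25.5)"
```

```text
t 5.15 pos [ 0.5026 -0.3455  0.0305] yaw 29.05 tiltz [ 0.0014 -0.0012 -1.    ] F [-0.4  0.4  5.8] op 0.0415 q [-0.72  0.25  1.79  0.    1.1  -1.23]
tool shift cm [  0.21  -0.05 -11.95] norm 11.95 turn z rad 0.9520
```

Emit:
jog_arm(deltas=[[0,0,0,0,0,-1,0.3],[0,0,0,0,0,-2.5,0.3],[0,0,0,0,0,-2.5,0.3],[0,0,0,0,0,-2.5,0.3],[0,0,0,0,0,-2.5,0.3],[0,0,0,0,0,-1,0.3]])

```text
t: 5.65
tool_pos: [0.5031, -0.3459, 0.1535]
tool_rot: [1.591, 2.703, -0.002]
contact_force: [1.3, -0.3, -0.5]
opening: 0.0412
```

Emit:
jog_arm(deltas=[[0,0,0.0952,0,0,0,0.3],[0,0,0.0952,0,0,0,0.3],[0,0,0.0952,0,0,0,0.3],[0,0,0.0952,0,0,0,0.3],[0,0,0.0952,0,0,0,0.3],[0,0,0.0952,0,0,0,0.3],[0,0,0.0952,0,0,0,0.3],[0,0,0.0952,0,0,0,0.3],[0,0,0.0952,0,0,0,0.3],[0,0,0.0952,0,0,0,0.3],[0,0,0,0,0,0,0.3],[0,0,0,0,0,0,0.3]])

```text
t: 6.65
tool_pos: [0.5015, -0.3445, 0.1484]
tool_rot: [-2.654, -1.679, 0.001]
contact_force: [0.2, 1.0, -1.2]
opening: 0.0416
```

```bash
python3 -c "
from h import *
plan((.46,.05,.15),-25.5);plan((.5443,.1662,.15),-25.5)"
```

```text
t 6.65 pos [ 0.5015 -0.3445  0.1484] yaw -25.36 tiltz [-0.0012  0.001  -1.    ] F [ 0.2  1.  -1.2] op 0.0416 q [-0.72  0.1   1.74 -0.    1.3  -0.28]
tool shift cm [ 33.87 -20.65  -0.12] norm 39.67 turn z rad 0.0025
t 6.65 pos [ 0.5015 -0.3445  0.1484] yaw -25.36 tiltz [-0.0012  0.001  -1.    ] F [ 0.2  1.  -1.2] op 0.0416 q [-0.72  0.1   1.74 -0.    1.3  -0.28]
tool shift cm [ 47.98 -18.01  -0.11] norm 51.25 turn z rad 0.0025
```

Emit:
jog_arm(deltas=[[0,0,0,2.82,-1.72,0,0.3],[0,0,0,2.82,-1.72,0,0.3],[0,0,0,2.82,-1.72,0,0.3],[0,0,0,2.82,-1.72,0,0.3],[0,0,0,2.82,-1.72,0,0.3],[0,0,0,2.82,-1.72,0,0.3],[0,0,0,2.82,-1.72,0,0.3],[0,0,0,2.82,-1.72,0,0.3],[0,0,0,2.82,-1.72,0,0.3],[0,0,0,2.82,-1.72,0,0.3],[0,0,0,2.82,-1.72,0,0.3],[0,0,0,2.82,-1.72,0,0.3]])

```text
t: 7.65
tool_pos: [0.4606, 0.0509, 0.1492]
tool_rot: [2.655, 1.679, 0.0]
contact_force: [0.6, -0.4, -0.3]
opening: 0.0414
```

Emit:
jog_arm(deltas=[[0,0,0,2.82,0.53,0,0.3],[0,0,0,2.82,0.53,0,0.3],[0,0,0,2.82,0.53,0,0.3],[0,0,0,2.82,0.53,0,0.3],[0,0,0,2.82,0.53,0,0.3],[0,0,0,0,0,3,0.3],[0,0,0,0,0,2,0.3],[0,0,0,0,0,0,0.3],[0,0,0,0,0,0,0.3],[0,0,0,0,0,0,0.3]])

```text
t: 8.48
tool_pos: [0.5464, 0.1651, 0.1002]
tool_rot: [2.656, 1.677, 0.001]
contact_force: [0.7, -0.6, -0.4]
opening: 0.0415
```

```bash
python3 - <<'E'
from h import *
plan((.5443,.1662,.046),-25.5)
for n in("top","side"):
    im,d=vision.get_image(n); np.savez(n+"1.npz",im=im,d=d)
    P=cloud(n,d); c,s=np.cos(np.radians(64.5)),np.sin(np.radians(64.5))
    # clamp coords
    dx,dy=P[...,0]-.5185,P[...,1]-.112; Y=dx*c+dy*s; X=dx*s-dy*c; Z=P[...,2]
    for nm,m in(("jawtop",(abs(X)<.035)&(Y>.09)&(Y<.145)&(Z>.034)&(Z<.043)),("board",(abs(X)<.06)&(abs(Y)<.15)&(Z>.01)&(Z<.02)),("air",(abs(X)<.024)&(Y>.0)&(Y<.12)&(Z>.06)&(Z<.1)),("padjaw",(abs(X)<.035)&(Y>-.03)&(Y<.03)&(Z>.032)&(Z<.042))):
        if m.sum()>5: print(n,nm,m.sum(),"X",np.round(np.percentile(X[m],[1,50,99]),4),"Y",np.round(np.percentile(Y[m],[1,50,99]),4),"Z",np.round(np.median(Z[m]),4))
    u=proj(n,(.5443,.166,.05))[0].astype(int); f=3
    r=im[max(u[1]-75,0):u[1]+75,max(u[0]-65,0):u[0]+65,::-1]; cv2.imwrite(f"pics/{n}1.png",cv2.resize(r,None,fx=3,fy=3,interpolation=2))
cv2.imwrite("pics/both1.png",np.hstack([cv2.imread(f"pics/{n}1.png") for n in("top","side")]))
E
```

```text
t 8.48 pos [0.5464 0.1651 0.1002] yaw -25.46 tiltz [ 1.e-03  1.e-04 -1.e+00] F [ 0.7 -0.6 -0.4] op 0.0415 q [ 0.16  0.07  1.86 -0.    1.21  0.61]
tool shift cm [ 0.01 -0.24  5.42] norm 5.42 turn z rad 0.0006
top board 1742 X [-0.0492 -0.0031  0.0496] Y [-0.138  -0.0878  0.0492] Z 0.0145
top air 78 X [-0.0102  0.0099  0.0217] Y [0.0152 0.0164 0.0312] Z 0.0964
top padjaw 367 X [-0.0283 -0.0003  0.0287] Y [-0.0295 -0.0122  0.01  ] Z 0.0364
side jawtop 51 X [0.0085 0.0191 0.0297] Y [0.1067 0.1137 0.1302] Z 0.0401
side board 1731 X [-0.0489  0.0067  0.0496] Y [-0.1405 -0.0633  0.1282] Z 0.0169
side air 219 X [-0.0202  0.0044  0.0228] Y [0.0127 0.0168 0.0577] Z 0.0873
side padjaw 158 X [-0.0284  0.0107  0.0336] Y [-0.0296 -0.0048  0.0109] Z 0.0383
```

View pics/both1.png

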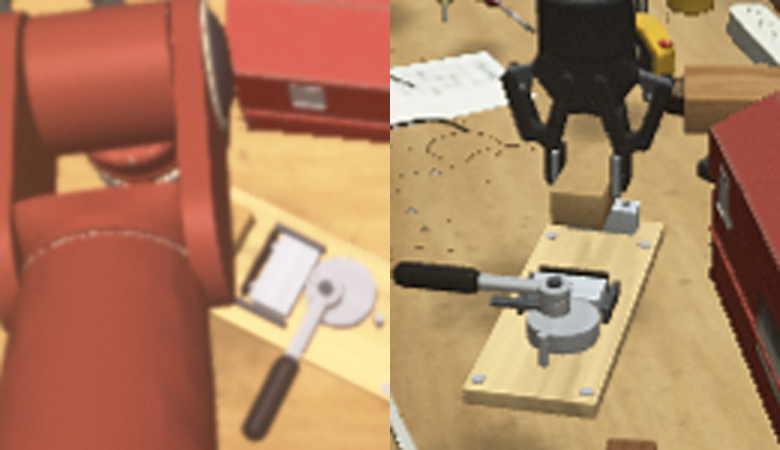

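The side view shows the pine held level over the bed, lined up with the jaw. Its near end is at clamp Y of about 15–17 mm, so its centre is at about 60–61. I'll shift -1 mm in Y and -2.4 mm in X, then lower.

Emit:
jog_arm(deltas=[[0,0,0,-0.1,-0.24,1,0.3],[0,0,0,0,0,1.5,0.3],[0,0,0,0,0,1,0.3],[0,0,0,0,0,0.8,0.3],[0,0,0,0,0,0.4,0.3],[0,0,0,0,0,0.3,0.3],[0,0,0,0,0,0,0.3],[0,0,0,0,0,0,0.3]])

```text
t: 9.25
tool_pos: [0.5436, 0.1654, 0.0496]
tool_rot: [2.657, 1.676, 0.001]
contact_force: [1.0, -0.1, -1.1]
opening: 0.041
```

Emit:
jog_arm(deltas=[[0,0,0,0,0,0.1,0.3],[0,0,0,0,0,0.1,0.3],[0,0,0,0,0,0.1,0.3],[0,0,0,0,0,0,0.3]])

```text
t: 9.58
tool_pos: [0.5434, 0.1654, 0.0463]
tool_rot: [2.657, 1.676, 0.0]
contact_force: [-0.2, 0.6, -1.4]
opening: 0.0416
```

```bash
python3 -c "
from h import *
plan((.5443,.1662,.0455),-25.5)"
```

```text
t 9.58 pos [0.5434 0.1654 0.0463] yaw -25.5 tiltz [ 0.  0. -1.] F [-0.2  0.6 -1.4] op 0.0416 q [ 0.16  0.14  1.89 -0.    1.11  0.61]
tool shift cm [0.11 0.05 0.08] norm 0.15 turn z rad 0.0001
```

Emit:
jog_arm(deltas=[[0,0,0,0,0,0.06,0.3],[0,0,0,0,0,0.06,0.3],[0,0,0,0,0,0,0.3]])

```text
t: 9.83
tool_pos: [0.5435, 0.1654, 0.0455]
tool_rot: [2.657, 1.676, 0.0]
contact_force: [-1.6, -0.9, 1.1]
opening: 0.0411
```

Emit:
jog_arm(deltas=[[0,0,0,0,0,0.03,0.3],[0,0,0,0,0,0,0.6],[0,0,0,0,0,0,1],[0,0,0,0,0,0,1],[0,0,0,0,0,0,1],[0,0,0,0,0,0,1],[0,0,0,0,0,0,1],[0,0,0,0,0,0,1]])

```text
t: 10.5
tool_pos: [0.5433, 0.1654, 0.0447]
tool_rot: [-2.657, -1.676, 0.0]
contact_force: [0.1, 0.3, 0.6]
opening: 0.0852
```

Emit:
jog_arm(deltas=[[0,0,0,0,0,-1,1],[0,0,0,0,0,-2,1],[0,0,0,0,0,-3,1],[0,0,0,0,0,-3,1],[0,0,0,0,0,-3,1],[0,0,0,-3,-2,0,1],[0,0,0,-3,-2,0,0],[0,0,0,-3,-2,0,0],[0,0,0,-3,-2,0,0],[0,0,0,0,-3,0,0],[0,0,0,0,-3,0,0],[0,0,0,0,0,0,0]])

```text
t: 11.5
tool_pos: [0.3621, 0.1182, 0.1646]
tool_rot: [-2.655, -1.677, -0.0]
contact_force: [-0.2, -0.2, -1.2]
opening: 0.0126
```

```bash
python3 - <<'E'
from h import *
plan((.39,.15,.15))
for n in("side","top"):
    im,d=vision.get_image(n)
    P=cloud(n,d); c,s=np.cos(np.radians(64.5)),np.sin(np.radians(64.5))
    dx,dy=P[...,0]-.5185,P[...,1]-.112; Y=dx*c+dy*s; X=dx*s-dy*c; Z=P[...,2]
    for nm,m in(("pine",(abs(X)<.03)&(Y>.013)&(Y<.108)&(Z>.0425)&(Z<.052)),("lever",(X<-.055)&(X>-.14)&(Y>-.1)&(Y<.0)&(Z>.045)&(Z<.075))):
        if m.sum()>20:
            print(n,nm,m.sum(),"X",np.round(np.percentile(X[m],[1,50,99]),4),"Y",np.round(np.percentile(Y[m],[1,50,99]),4),"Z",np.round(np.median(Z[m]),4),rect(np.c_[X[m],Y[m]]))
    u=proj(n,(.5,.13,.05))[0].astype(int)
    cv2.imwrite(f"pics/{n}2.png",cv2.resize(im[u[1]-75:u[1]+75,u[0]-65:u[0]+65,::-1],None,fx=3,fy=3,interpolation=2))
cv2.imwrite("pics/both2.png",np.hstack([cv2.imread(f"pics/{n}2.png") for n in("top","side")]))
E
```

```text
t 11.5 pos [0.3621 0.1182 0.1646] yaw -25.43 tiltz [-4.e-04  1.e-03 -1.e+00] F [-0.2 -0.2 -1.2] op 0.0126 q [ 0.12 -0.53  2.25  0.    1.42  0.56]
tool shift cm [4.07 1.16 1.47] norm 4.48 
side pine 328 X [-0.0234 -0.0019  0.0185] Y [0.0135 0.054  0.1042] Z 0.0469 (array([-0.0024,  0.0591]), array([0.092 , 0.0427]), 89.6)
side lever 252 X [-0.1258 -0.0897 -0.0566] Y [-0.068  -0.0617 -0.0512] Z 0.062 (array([-0.0914, -0.0571]), array([0.0231, 0.0726]), 89.7)
top pine 557 X [-0.0228 -0.0024  0.0185] Y [0.0154 0.0584 0.1028] Z 0.0447 (array([-0.0022,  0.0592]), array([0.0424, 0.0906]), 0.3)
```

View pics/both2.png

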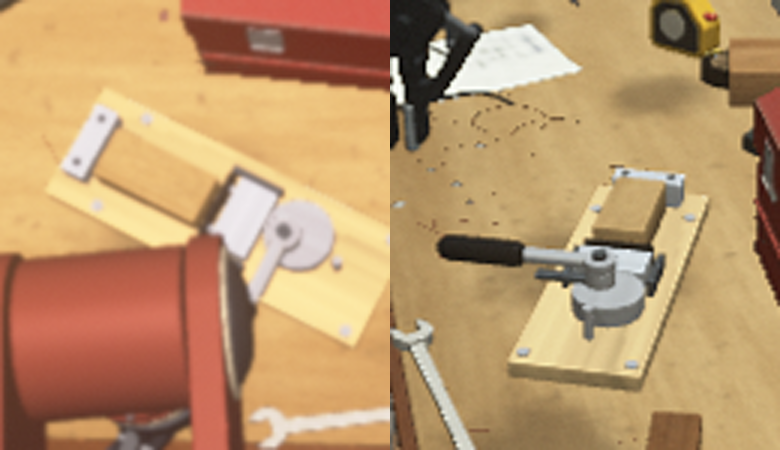

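The pine lies flat on the bed with its top at Z of about 45 mm. It is centred at X −2, Y +59 and square within 0.5°, and the lever hasn't moved. Next I'll bring the shut fingers down behind the grip on its +y side.

Emit:
jog_arm(deltas=[[0,0,0,2,2.5,0,0],[0,0,0,2,2.4,0,0],[0,0,0,0,0,2,0],[0,0,0,0,0,2.5,0],[0,0,0,0,0,2.5,0],[0,0,0,0,0,2.5,0],[0,0,-0.03,0,0,1,0],[0,0,0,0,0,0,0],[0,0,0,0,0,0,0],[0,0,0,0,0,0,0]])

```text
t: 12.43
tool_pos: [0.4283, 0.1323, 0.0611]
tool_rot: [2.631, 1.714, 0.003]
contact_force: [0.8, 0.0, 0.2]
opening: -0.0002
```

```bash
cat >> h.py <<'E'
def st(th=0):
    plan((0,0,0)); o=ctrl.get_obs(); p=o['tool_pos']; c,s=np.cos(np.radians(64.5)),np.sin(np.radians(64.5))
    d=p[:2]-np.array([.5185,.112]); v=np.array([d[0]*s-d[1]*c, d@[c,s]+.055])
    R=cv2.Rodrigues(np.array(o['tool_rot']))[0]; F=o['contact_force']
    yaw=np.arctan2(R[1,1],R[0,1]); L=yaw+np.pi; r=np.array([np.cos(L),np.sin(L)]); t=np.array([-r[1],r[0]])
    w=p[:2]-(np.array([.5185,.112])-.055*np.array([c,s]))
    print('own-from-pivot',np.round(v,4),'yaw-based angle',round(yaw+np.radians(25.5),4),'radial,tang',np.round([w@r,w@t],4),'F rad,tang',np.round([F[:2]@r,F[:2]@t],1))
E
python3 -c "
from h import *
st()"
```

```text
t 12.43 pos [0.4283 0.1323 0.0611] yaw -23.83 tiltz [ 2.1e-03  2.0e-04 -1.0e+00] F [0.8 0.  0.2] op -0.0002 q [ 0.13 -0.17  2.17 -0.    1.14  0.55]
tool shift cm [-29.41 -33.85   6.02] norm 45.25 
own-from-pivot [-0.0901  0.0345] yaw-based angle 0.0292 radial,tang [ 0.0891 -0.0371] F rad,tang [-0.7 -0.4]
```

Emit:
jog_arm(deltas=[[0,0,0,-0.4,-0.6,0,0],[0,0,0,-0.3,0,0,0],[0,0,0,-0.2,0,0,0],[0,0,0,-0.1,0,0,0],[0,0,0,-0.1,0,0,0],[0,0,0,-0.1,0,0,0],[0,0,0,-0.1,0,0,0]])

```text
t: 13.02
tool_pos: [0.4163, 0.1231, 0.06]
tool_rot: [-2.632, -1.715, -0.002]
contact_force: [0.5, 3.7, 0.8]
opening: 0.0
```

Emit:
jog_arm(deltas=[[0,0,0,-0.1,0,0,0],[0,0,0,-0.1,0,0,0]])

```text
t: 13.18
tool_pos: [0.4155, 0.1217, 0.06]
tool_rot: [-2.631, -1.715, -0.003]
contact_force: [1.3, 4.6, -0.6]
opening: 0.0
```

Emit:
jog_arm(deltas=[[0,0,0,-0.1,0,0,0],[0,0,0,-0.1,0,0,0]])

```text
t: 13.35
tool_pos: [0.4145, 0.1197, 0.06]
tool_rot: [-2.631, -1.715, -0.001]
contact_force: [0.2, 5.2, 0.3]
opening: -0.0003
```

```bash
python3 -c "
from h import *
st()"
```

```text
t 13.35 pos [0.4145 0.1197 0.06  ] yaw -23.78 tiltz [ 1.0e-04  1.4e-03 -1.0e+00] F [0.2 5.2 0.3] op -0.0003 q [ 0.11 -0.22  2.21  0.    1.15  0.52]
tool shift cm [-27.68 -33.1    5.98] norm 43.56 
own-from-pivot [-0.0972  0.0172] yaw-based angle 0.03 radial,tang [ 0.0967 -0.0201] F rad,tang [ 1.9 -4.8]
```

Contact is made at about 5 N and the lever is turning. Now I'll sweep it along an arc.

Emit:
jog_arm(deltas=[[0,0,-0.02,-0.19,-0.04,0,0],[0,0,-0.025,-0.24,-0.05,0,0],[0,0,-0.025,-0.24,-0.05,0,0],[0,0,-0.025,-0.24,-0.05,0,0],[0,0,-0.025,-0.24,-0.05,0,0],[0,0,-0.025,-0.24,-0.05,0,0],[0,0,-0.025,-0.24,-0.05,0,0],[0,0,-0.025,-0.24,-0.05,0,0],[0,0,-0.025,-0.24,-0.05,0,0],[0,0,-0.025,-0.24,-0.05,0,0],[0,0,-0.025,-0.24,-0.05,0,0],[0,0,-0.025,-0.24,-0.05,0,0]])

```text
t: 14.35
tool_pos: [0.4015, 0.0939, 0.0601]
tool_rot: [2.349, 2.086, 0.003]
contact_force: [2.6, 4.2, -0.9]
opening: -0.0001
```

```bash
python3 -c "
from h import *
st()"
```

```text
t 14.35 pos [0.4015 0.0939 0.0601] yaw -6.8 tiltz [ 1.6e-03  9.0e-04 -1.0e+00] F [ 2.6  4.2 -0.9] op -0.0001 q [ 0.05 -0.28  2.26  0.    1.16  0.17]
tool shift cm [-14.09 -38.76   5.93] norm 41.67 
own-from-pivot [-0.0978 -0.0117] yaw-based angle 0.3264 radial,tang [ 0.0964 -0.0203] F rad,tang [-2.1 -4.4]
```

Emit:
jog_arm(deltas=[[0,0,-0.025,-0.24,-0.05,0,0],[0,0,-0.025,-0.24,-0.05,0,0],[0,0,-0.025,-0.24,-0.05,0,0],[0,0,-0.025,-0.24,-0.05,0,0],[0,0,-0.025,-0.24,-0.05,0,0],[0,0,-0.025,-0.24,-0.05,0,0],[0,0,-0.025,-0.24,-0.05,0,0],[0,0,-0.025,-0.24,-0.05,0,0],[0,0,-0.025,-0.24,-0.05,0,0],[0,0,-0.025,-0.24,-0.05,0,0],[0,0,-0.025,-0.24,-0.05,0,0],[0,0,-0.025,-0.24,-0.05,0,0]])

```text
t: 15.35
tool_pos: [0.3961, 0.0652, 0.0601]
tool_rot: [2.011, 2.413, 0.003]
contact_force: [2.7, 5.2, -1.5]
opening: -0.0001
```

Emit:
jog_arm(deltas=[[0,0,-0.025,-0.24,-0.05,0,0],[0,0,-0.025,-0.24,-0.05,0,0],[0,0,-0.025,-0.24,-0.05,0,0],[0,0,-0.025,-0.24,-0.05,0,0],[0,0,-0.025,-0.24,-0.05,0,0],[0,0,-0.025,-0.24,-0.05,0,0],[0,0,-0.025,-0.24,-0.05,0,0],[0,0,-0.025,-0.24,-0.05,0,0],[0,0,-0.025,-0.24,-0.05,0,0],[0,0,-0.025,-0.24,-0.05,0,0],[0,0,-0.025,-0.24,-0.05,0,0],[0,0,-0.025,-0.24,-0.05,0,0]])

```text
t: 16.35
tool_pos: [0.3989, 0.0362, 0.06]
tool_rot: [-1.628, -2.686, -0.002]
contact_force: [0.2, 5.1, 0.6]
opening: 0.0002
```

```bash
python3 -c "
from h import *
st()"
```

```text
t 16.35 pos [0.3989 0.0362 0.06  ] yaw 27.58 tiltz [ 2.0e-04  1.4e-03 -1.0e+00] F [0.2 5.1 0.6] op 0.0002 q [-0.1  -0.31  2.28  0.    1.17 -0.58]
tool shift cm [ 15.25 -37.04   5.98] norm 40.5 
own-from-pivot [-0.0753 -0.0649] yaw-based angle 0.9263 radial,tang [ 0.0971 -0.0212] F rad,tang [-2.5 -4.4]
```

Emit:
jog_arm(deltas=[[0,0,-0.025,-0.24,-0.05,0,0],[0,0,-0.025,-0.24,-0.05,0,0],[0,0,-0.025,-0.24,-0.05,0,0],[0,0,-0.025,-0.24,-0.05,0,0],[0,0,-0.025,-0.24,-0.05,0,0],[0,0,-0.025,-0.24,-0.05,0,0],[0,0,-0.025,-0.24,-0.05,0,0],[0,0,-0.025,-0.24,-0.05,0,0],[0,0,-0.025,-0.24,-0.05,0,0],[0,0,-0.025,-0.24,-0.05,0,0],[0,0,-0.01,-0.1,-0.02,0,0],[0,0,-0.01,-0.1,-0.02,0,0]])

```text
t: 17.35
tool_pos: [0.4087, 0.0118, 0.0598]
tool_rot: [-1.252, -2.879, -0.001]
contact_force: [-1.0, 5.3, 2.4]
opening: -0.0002
```

Emit:
jog_arm(deltas=[[0,0,-0.01,-0.1,-0.02,0,0],[0,0,-0.01,-0.1,-0.02,0,0],[0,0,-0.01,-0.1,-0.02,0,0],[0,0,-0.01,-0.1,-0.02,0,0],[0,0,-0.005,-0.05,-0.01,0,0],[0,0,-0.005,-0.05,-0.01,0,0]])

```text
t: 17.85
tool_pos: [0.4113, 0.0075, 0.0597]
tool_rot: [-1.18, -2.909, -0.0]
contact_force: [-1.7, 5.0, 2.0]
opening: -0.0003
```

```bash
python3 -c "
from h import *
st()"
```

```text
t 17.85 pos [0.4113 0.0075 0.0597] yaw 45.84 tiltz [-0.0018  0.001  -1.    ] F [-1.7  5.   2. ] op -0.0003 q [-0.16 -0.28  2.26  0.    1.16 -0.96]
tool shift cm [ 28.97 -29.19   6.04] norm 41.57 
own-from-pivot [-0.0518 -0.0855] yaw-based angle 1.2451 radial,tang [ 0.0975 -0.0217] F rad,tang [-2.3 -4.7]
```

Emit:
jog_arm(deltas=[[0,0,-0.007,-0.07,-0.015,0,0],[0,0,-0.007,-0.07,-0.015,0,0],[0,0,-0.007,-0.07,-0.015,0,0],[0,0,-0.007,-0.07,-0.015,0,0],[0,0,-0.007,-0.07,-0.015,0,0],[0,0,-0.007,-0.07,-0.015,0,0],[0,0,-0.007,-0.07,-0.015,0,0]])

```text
t: 18.43
tool_pos: [0.4141, 0.0034, 0.0597]
tool_rot: [-1.108, -2.937, -0.0]
contact_force: [-1.5, 6.0, 2.9]
opening: -0.0003
```

Emit:
jog_arm(deltas=[[0,0,-0.005,-0.05,-0.01,0,0],[0,0,-0.005,-0.05,-0.01,0,0],[0,0,-0.005,-0.05,-0.01,0,0],[0,0,-0.005,-0.05,-0.01,0,0]])

```text
t: 18.77
tool_pos: [0.4153, 0.0018, 0.0597]
tool_rot: [-1.079, -2.948, -0.0]
contact_force: [-1.9, 4.6, 3.4]
opening: 0.0001
```

```bash
python3 -c "
from h import *
st()"
```

```text
t 18.77 pos [0.4153 0.0018 0.0597] yaw 49.79 tiltz [-0.0022  0.001  -1.    ] F [-1.9  4.6  3.4] op 0.0001 q [-0.18 -0.26  2.25  0.    1.16 -1.04]
tool shift cm [ 31.58 -26.94   6.06] norm 41.95 
own-from-pivot [-0.0458 -0.0889] yaw-based angle 1.3141 radial,tang [ 0.0976 -0.0217] F rad,tang [-2.3 -4.4]
```

Emit:
jog_arm(deltas=[[0,0,-0.005,-0.05,-0.01,0,0],[0,0,-0.005,-0.05,-0.01,0,0],[0,0,-0.005,-0.05,-0.01,0,0]])

```text
t: 19.02
tool_pos: [0.4162, 0.0006, 0.0597]
tool_rot: [-1.057, -2.956, -0.0]
contact_force: [-1.5, 4.7, 3.3]
opening: -0.0
```

Emit:
jog_arm(deltas=[[0,0,-0.005,-0.05,-0.01,0,0],[0,0,-0.005,-0.05,-0.01,0,0],[0,0,-0.005,-0.05,-0.01,0,0]])

```text
t: 19.27
tool_pos: [0.4171, -0.0006, 0.0597]
tool_rot: [-1.034, -2.964, -0.0]
contact_force: [-2.5, 5.7, 2.7]
opening: 0.0001
```

Emit:
jog_arm(deltas=[[0,0,-0.005,-0.05,-0.01,0,0],[0,0,-0.005,-0.05,-0.01,0,0],[0,0,-0.005,-0.05,-0.01,0,0],[0,0,-0.005,-0.05,-0.01,0,0]])

```text
t: 19.6
tool_pos: [0.4183, -0.0021, 0.0596]
tool_rot: [-1.005, -2.973, 0.0]
contact_force: [-2.9, 4.1, 3.5]
opening: -0.0003
```

Emit:
jog_arm(deltas=[[0,0,-0.005,-0.05,-0.01,0,0],[0,0,-0.005,-0.05,-0.01,0,0],[0,0,-0.005,-0.05,-0.01,0,0],[0,0,-0.005,-0.05,-0.01,0,0]])

```text
t: 19.93
tool_pos: [0.4196, -0.0037, 0.0596]
tool_rot: [-0.975, -2.983, 0.0]
contact_force: [-2.4, 4.0, 3.9]
opening: -0.0001
```

Emit:
jog_arm(deltas=[[0,0,-0.005,-0.05,-0.01,0,0],[0,0,-0.005,-0.05,-0.01,0,0],[0,0,-0.005,-0.05,-0.01,0,0],[0,0,-0.005,-0.05,-0.01,0,0]])

```text
t: 20.27
tool_pos: [0.4209, -0.0052, 0.0596]
tool_rot: [-0.945, -2.993, 0.0]
contact_force: [-3.4, 5.4, 3.4]
opening: 0.0003
```

Emit:
jog_arm(deltas=[[0,0,-0.005,-0.05,-0.01,0,0],[0,0,-0.005,-0.05,-0.01,0,0],[0,0,-0.005,-0.05,-0.01,0,0],[0,0,-0.005,-0.05,-0.01,0,0]])

```text
t: 20.6
tool_pos: [0.4215, -0.006, 0.0594]
tool_rot: [-0.914, -2.999, -0.001]
contact_force: [-7.6, 7.0, 6.8]
opening: 0.0002
```

```bash
python3 -c "
from h import *
st()"
```

```text
t 20.6 pos [ 0.4215 -0.006   0.0594] yaw 56.09 tiltz [-0.0059  0.0025 -1.    ] F [-7.6  7.   6.8] op 0.0002 q [-0.19 -0.24  2.23  0.    1.16 -1.17]
tool shift cm [ 35.28 -23.     6.19] norm 42.57 
own-from-pivot [-0.0368 -0.0933] yaw-based angle 1.4241 radial,tang [ 0.0977 -0.0227] F rad,tang [ -1.5 -10.2]
```

The force is now rising (10 N tangential) while the tool has stalled, so this is the stop at about 1.42 rad. I'll build up in small steps without turning.

Emit:
jog_arm(deltas=[[0,0,0,-0.03,0,-0.02,0],[0,0,0,-0.02,0,-0.02,0],[0,0,0,0,0,0,0]])

```text
t: 20.85
tool_pos: [0.4215, -0.006, 0.0595]
tool_rot: [-0.914, -2.998, -0.002]
contact_force: [-6.0, 8.3, 6.5]
opening: 0.0
```

```bash
python3 -c "
from h import *
st()"
```

```text
t 20.85 pos [ 0.4215 -0.006   0.0595] yaw 56.08 tiltz [-0.0068  0.0031 -1.    ] F [-6.   8.3  6.5] op 0.0 q [-0.19 -0.24  2.23  0.    1.16 -1.17]
tool shift cm [ 35.27 -23.01   6.24] norm 42.57 
own-from-pivot [-0.0368 -0.0933] yaw-based angle 1.4239 radial,tang [ 0.0977 -0.0227] F rad,tang [-3.5 -9.6]
```

Emit:
jog_arm(deltas=[[0,0,0,-0.04,0,-0.02,0],[0,0,0,-0.04,0,-0.02,0],[0,0,0,0,0,0,0]])

```text
t: 21.1
tool_pos: [0.4216, -0.0061, 0.0595]
tool_rot: [-0.914, -2.996, -0.002]
contact_force: [-8.3, 9.7, 6.5]
opening: 0.0002
```

```bash
python3 -c "
from h import *
st()"
```

```text
t 21.1 pos [ 0.4216 -0.0061  0.0595] yaw 56.08 tiltz [-0.0083  0.004  -1.    ] F [-8.3  9.7  6.5] op 0.0002 q [-0.19 -0.24  2.23  0.    1.16 -1.17]
tool shift cm [ 35.26 -23.01   6.31] norm 42.58 
own-from-pivot [-0.0367 -0.0933] yaw-based angle 1.4238 radial,tang [ 0.0977 -0.0226] F rad,tang [ -3.4 -12.3]
```

Emit:
jog_arm(deltas=[[0,0,0,-0.04,0,-0.02,0],[0,0,0,-0.04,0,-0.01,0],[0,0,0,0,0,0,0]])

```text
t: 21.35
tool_pos: [0.4216, -0.0062, 0.0595]
tool_rot: [-0.913, -2.994, -0.003]
contact_force: [-8.6, 11.1, 7.6]
opening: 0.0001
```

```bash
python3 -c "
from h import *
st()"
```

```text
t 21.35 pos [ 0.4216 -0.0062  0.0595] yaw 56.08 tiltz [-0.01    0.005  -0.9999] F [-8.6 11.1  7.6] op 0.0001 q [-0.19 -0.24  2.23  0.    1.16 -1.17]
tool shift cm [ 35.26 -23.01   6.38] norm 42.58 
own-from-pivot [-0.0366 -0.0934] yaw-based angle 1.4238 radial,tang [ 0.0977 -0.0225] F rad,tang [ -4.4 -13.3]
```

Emit:
jog_arm(deltas=[[0,0,0,-0.04,0,-0.01,0],[0,0,0,0,0,0,0],[0,0,0,0,0,0,0],[0,0,0,0,0,0,0],[0,0,0,0,0,0,0],[0,0,0,0,0,0,0]])

```text
t: 21.85
tool_pos: [0.4217, -0.0062, 0.0595]
tool_rot: [-0.913, -2.994, -0.003]
contact_force: [-10.6, 11.3, 7.4]
opening: 0.0001
```

```bash
python3 -c "
from h import *
st()"
```

```text
t 21.85 pos [ 0.4217 -0.0062  0.0595] yaw 56.08 tiltz [-0.0106  0.0053 -0.9999] F [-10.6  11.3   7.4] op 0.0001 q [-0.19 -0.24  2.23  0.    1.16 -1.17]
tool shift cm [ 35.27 -23.01   6.4 ] norm 42.59 
own-from-pivot [-0.0365 -0.0934] yaw-based angle 1.4239 radial,tang [ 0.0977 -0.0224] F rad,tang [ -3.5 -15.1]
```

Emit:
jog_arm(deltas=[[0,0,0,0,0,0,0],[0,0,0,0,0,0,0],[0,0,0,0,0,0,0]])

```text
t: 22.1
tool_pos: [0.4217, -0.0062, 0.0595]
tool_rot: [-0.913, -2.994, -0.003]
contact_force: [-11.1, 11.3, 7.6]
opening: -0.0
```

```bash
python3 -c "
from h import *
st()"
```

```text
t 22.1 pos [ 0.4217 -0.0062  0.0595] yaw 56.08 tiltz [-0.0107  0.0054 -0.9999] F [-11.1  11.3   7.6] op -0.0 q [-0.19 -0.24  2.23  0.    1.16 -1.17]
tool shift cm [ 35.26 -23.01   6.4 ] norm 42.59 
own-from-pivot [-0.0365 -0.0934] yaw-based angle 1.4238 radial,tang [ 0.0977 -0.0224] F rad,tang [ -3.2 -15.5]
```

The push has held at 15 N for about 0.75 s with no motion, so the lever bears on the stop. I'll back off and check.

Emit:
jog_arm(deltas=[[0,0,0,0.2,0,0,0],[0,0,0,0.3,0,0,0],[0,0,0,0.6,0,0,0],[0,0,0,1,0,0,0],[0,0,0,1,0,0,0],[0,0,0,0,0,-2,0],[0,0,0,0,0,-3,0],[0,0,0,0,0,-3,0],[0,0,0,0,0,-3,0],[0,0,0,0,-3,-2,0],[0,0,0,0,-2,0,0],[0,0,0,0,0,0,0]])

```text
t: 23.1
tool_pos: [0.3716, -0.0349, 0.1931]
tool_rot: [0.919, 2.999, -0.004]
contact_force: [-0.6, 1.0, -0.6]
opening: 0.0003
```

```bash
python3 - <<'E'
from h import *
st()
for n in("side","top"):
    im,d=vision.get_image(n)
    P=cloud(n,d); c,s=np.cos(np.radians(64.5)),np.sin(np.radians(64.5))
    dx,dy=P[...,0]-.5185,P[...,1]-.112; Y=dx*c+dy*s; X=dx*s-dy*c; Z=P[...,2]
    for nm,m in(("pine",(abs(X)<.03)&(Y>.015)&(Y<.112)&(Z>.0425)&(Z<.052)),("grip",(abs(X)<.05)&(Y<-.115)&(Y>-.19)&(Z>.045)&(Z<.075)),("strip",(P[...,0]>.42)&(P[...,0]<.58)&(P[...,1]>-.22)&(P[...,1]<-.07)&(Z>.017)&(Z<.027))):
        if m.sum()>20:
            q=P[m] if nm=="strip" else np.c_[X[m],Y[m]]
            print(n,nm,m.sum(),"Z",np.round(np.median(Z[m]),4),rect(q))
    u=proj(n,(.5,.07,.05))[0].astype(int)
    cv2.imwrite(f"pics/{n}3.png",cv2.resize(im[u[1]-75:u[1]+75,u[0]-65:u[0]+65,::-1],None,fx=3,fy=3,interpolation=2))
cv2.imwrite("pics/both3.png",np.hstack([cv2.imread(f"pics/{n}3.png") for n in("top","side")]))
E
```

```text
t 23.1 pos [ 0.3716 -0.0349  0.1931] yaw 55.92 tiltz [ 0.0038 -0.0038 -1.    ] F [-0.6  1.  -0.6] op 0.0003 q [-0.29 -0.59  2.23 -0.    1.49 -1.27]
tool shift cm [ 32.83 -17.91  19.15] norm 42.02 
own-from-pivot [-0.0694 -0.1408] yaw-based angle 1.421 radial,tang [ 0.1496 -0.0476] F rad,tang [-0.5 -1. ]
side pine 327 Z 0.047 (array([-0.0022,  0.0629]), array([0.0426, 0.0948]), 0.2)
side grip 221 Z 0.0639 (array([-0.0164, -0.1482]), array([0.0677, 0.02  ]), 78.1)
side strip 649 Z 0.0236 (array([ 0.498 , -0.1445]), array([0.1134, 0.0341]), 71.6)
top pine 583 Z 0.0448 (array([-0.002 ,  0.0657]), array([0.09  , 0.0421]), 89.9)
top strip 558 Z 0.0213 (array([ 0.4988, -0.1439]), array([0.1097, 0.0345]), 70.8)
```

View pics/both3.png

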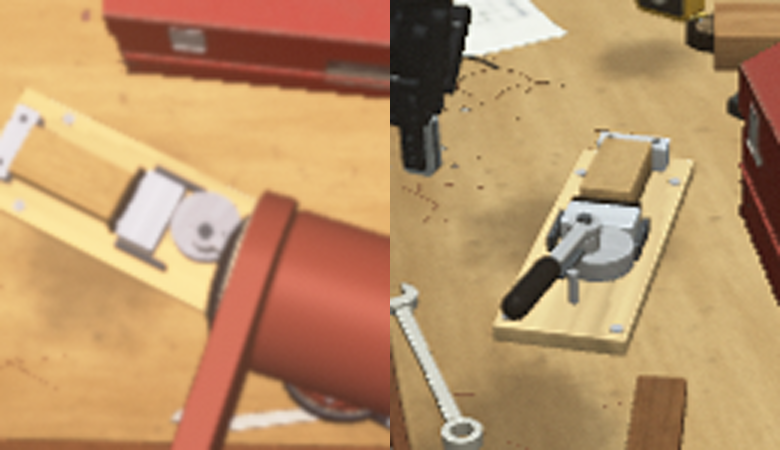

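```bash
python3 -c "
from h import *
print(ctrl.finish_job())"
```

```text
the job is handed in; nothing more can be done
None
```

The pine offcut is clamped flat on the bed, the lever is at its end stop, and the job is handed in at about 23 s of the 67 s allowed. No verdict was reported.

- **Placing:** I laid the pine between the jaws, let go, and checked it before touching the lever. It was flat, square within about 0.5°, and centred about 2 mm to the -x side of the clamp line.
- **Lever:** I pushed the lever round from the +y side of its grip at about 5 N. It stalled at about 1.42 rad.
- **Leaning on the stop:** I built up to 15–15.5 N along the push direction and held it for about 0.75 s with no motion. The highest total force I read, including sideways and vertical parts, was about 18 N. I took these readings at the ends of moves, so a brief peak in between would not show.
- **Last checks, with the arm clear:**
  - **Pine:** the top camera puts it against the fixed jaw, centred at clamp y of about +65.7 mm with its top 45 mm above the bench. The side camera gave y of about +63 mm, but its outline came out 5 mm too long there, so I trusted the top view.
  - **Lever:** it stayed at about 1.40 rad. Only the side camera could see the grip.
  - **Dark offcut:** its measured position is within 1 mm and 1° of the start.

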